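# Close up the tooth drawers and the model case

## Task

Close up the dental bench before grinding starts: push both open drawers of the small cabinet fully home and push the raised lid of the model case down until it is shut, in any order and without slamming them. Work only on the outside, on the drawer fronts and the outer face of the lid: do not reach into the drawers or pinch the lid, and leave the casts, tools and containers where they stand.

Things in the scene. Friction and masses are not known exactly. Their poses are not given: they have to be found in the camera images.
- cabinet: white steel bench cabinet, fixed (cannot shift), 190 deep (x) x 240 wide (y) x 100 high, with two grey drawers side by side. Origin: centre of its underside, on the table. Its own x axis points from the drawer fronts to its back; y points to its left as seen from the fronts; z up. The drawers open towards its -x
- drawer_left (a joint): how far the left (+y side) drawer is pulled out, m: 0 = shut, fronts flush; it travels up to 0.13. Starts 0.03 to 0.075 out. Slides with about 1 to 2 N of friction, stays where it is left
- drawer_right (a joint): the same for the right (-y side) drawer. Behind each front panel is an open plywood tray, 150 x 96 x 66 high, its rim 14 below the panel's top edge, with cards of denture teeth: not to be touched by the fingers
- drawer_left_front (a point): centre of the outer (-x) face of the left drawer's flat front panel, 50 above the table; it moves with the drawer. The panel is 112 wide, 88 high (6 to 94 above the table), 15 thick, with no handle, only a dark flush finger mark. Axes parallel to the cabinet's; push along +x.
- drawer_right_front (a point): the same for the right drawer; the two centres lie 116 apart along the cabinet's y
- case: grey plastic open-topped model case, fixed (cannot shift), 150 deep (x) x 200 wide (y) x 75 high, walls 5, two casts inside. Origin: centre of its underside, on the table. Its lid is hinged along the far (+x) rim; x axis from the free-edge side to the hinge side
- lid (a joint): angle of the case's lid, rad: 0 = shut and level, 1.57 = upright, stops at 1.9. Starts 1.0 to 1.4. A stiff hinge holds it at any angle; 0.2 to 1.5 N at its free edge push it down. The lid's inner face has a grey padding 5 thick, 12 in from all edges: not to be touched by the fingers
- lid_hinge (a point): middle of the hinge line, 75 above the table, at the case's +x rim. The frame turns with the lid: its -x points from the hinge to the free edge, z out of the outer face, y along the hinge
- lid_edge (a point): middle of the lid's free edge on the outer face. The lid is a flat grey plate 150 (hinge to edge) x 200 wide x 6 thick; the outer face lies 6 along z from the hinge. It faces up when shut, and away from the robot and up when raised.
- cast_mid: cream plaster dental cast, horseshoe-shaped, about 62 x 64 x 30 high, loose, between cabinet and case in front of the denture. Origin: centre of its underside (so for all the loose things below)
- denture: cast with pink gums and teeth, 62 x 64 x 30 high, loose, between cabinet and case, further back
- cast_top: yellow plaster cast, 62 x 64 x 30 high, loose, on top of the cabinet towards the back
- mixing_cup: dark rubber mixing cup, 64 across, 55 high, loose, in the middle, nearest to the robot
- wax_spatula: spatula with wooden handle, 170 long, lying loose on the robot's left. Origin: middle of its underside
- bottle: amber bottle, 56 across, 120 high, loose, at the back in the middle
- jar: white jar, 64 across, 75 high, loose, on the robot's right

How it is judged:
At the end, for the whole second after the job is handed in: both drawers within 5 mm of fully shut, the lid within 0.05 rad (7 mm at its edge) of shut, and every loose thing within 30 mm of where it stood (value of joint each of drawer_left, drawer_right below 0.005 m and value of joint lid below 0.05 rad and distance of each of cast_mid, denture, cast_top, mixing_cup, wax_spatula, bottle, jar from where it was at the start of the episode below 0.03 m); the robot touches nothing.
It fails at once if a loose thing is lifted, carried or pushed more than 30 mm (distance of any of cast_mid, denture, cast_top, mixing_cup, wax_spatula, bottle, jar from where it was at the start of the episode above 0.03 m).
It fails at once if the fingers press inside a drawer (more than 1 N) (contact force between the fingers and drawer_left_c1 above 1 N or contact force between the fingers and drawer_left_c2 above 1 N or contact force between the fingers and drawer_left_c3 above 1 N or contact force between the fingers and drawer_left_c4 above 1 N or contact force between the fingers and drawer_left_c5 above 1 N or contact force between the fingers and drawer_right_c1 above 1 N or contact force between the fingers and drawer_right_c2 above 1 N or contact force between the fingers and drawer_right_c3 above 1 N or contact force between the fingers and drawer_right_c4 above 1 N or contact force between the fingers and drawer_right_c5 above 1 N).
It fails at once if the lid is pinched: the fingers press on its inner padding (more than 1 N) (contact force between the fingers and lid_c1 above 1 N).
It fails at once if a drawer is pulled out beyond 100 mm or the lid pushed back beyond 1.7 rad (value of joint any of drawer_left, drawer_right above 0.1 m or value of joint lid above 1.7 rad).
It fails at once if slammed: a drawer faster than 0.6 m/s or the lid faster than 5 rad/s (velocity of joint any of drawer_left, drawer_right below -0.6 m/s or velocity of joint lid below -5 rad/s).
It also fails if it takes over 70 s, if anything falls off the work surface, if the arm or the gripper's body presses on something with over 40 N, if the wrist force passes 120 N, or if a joint passes its speed limit or range.

## Robot

A 7-joint arm with a two-finger parallel gripper is mounted at the origin on the work surface. World frame = base frame: x ahead of the robot, y to its left, z up, the work surface at z = 0. Lengths are in m, angles in rad, forces in N, time in s.
With the tool pointing down it reaches from about 0.425 to 0.875 m from the base axis. Payload 4.7 kg.
Tool frame: the origin (TCP) lies between the finger pads; the fingertips stand 14 mm ahead of it and the grasp point (between the pads) lies 5 mm behind it; z points along the fingers, y is the line along which they close (so a half turn about z gives the same grasp; the last joint's range is limited). The gripper opens to 87 mm and grips with 3 to 60 N. Pads are 19 mm wide; open, the fingers measure 117 mm over their backs; the gripper's body (75 mm by 190 mm) begins 51 mm behind the grasp point.
Start: joints at [1.316, 0.321, -0.07, 1.45, 0.023, 1.371, -0.057], TCP at [0.173, -0.627, 0.237] pointing down, gripper open.
Joint ranges: [-2.86, 2.86], [-0.3, 2.09], [-1.38, 1.24], [0.06, 2.45], [-1.56, 4.7], [0.09, 2.05], [-2.69, 2.69]. Speed limits (rad/s): [2.57, 2.57, 3.14, 3.14, 3.14, 3.14, 3.14].

## Interface

Orientations are given as a rotation vector (axis times angle).
In Python, from bench import ctrl gives the robot as it stands.
- The arm moves only by the shell command python3 -m inch 'ROWS' [OPENING] [FORCE]. ROWS is JSON, a list of rows, each a list of 6 numbers: the shift along the world's x, y, z in mm, then the turn, a rotation vector about the world's x, y, z in degrees. In form: [[tx, ty, tz, rx, ry, rz], ...]. A call has 1 to 20 rows; each row is the pose to reach, as a shift and turn from the pose commanded when the call began; what a row does not reach only later rows make up. A row lasts 1/8 s, in which the tool goes at most 62.5 mm and 10.7 degrees, less where a joint would pass 70% of its speed; a pose out of reach is approached as far as the arm can. A call with a gripper value outside its range is refused whole. OPENING is the finger opening in mm, from 0 to 87, set as the call begins (- or left out, the last holds). The fingers move at their own pace and stop on an object; FORCE is the grip in N (left out, the last holds). Time passes only in rows, so rows that repeat a pose let the fingers close. It gives the time, the measured TCP pose, the force, the opening and the grip force at its end, in the units of the state.
- ctrl.get_state(): the state, without advancing time (a new reading comes with each control period).
- ctrl.get_image(name): name is "scene" or "side" or "wrist"; returns (picture, depth): 480x640x3 uint8, red, green, blue; 480x640 float32, m along the optical axis (not along the pixel's ray), 0 where there is no reading.
- ctrl.camera_params(name): a dict with "mtx" (3x3 intrinsics, pixels), "T" (4x4, takes a point from camera to world coordinates). Camera axes: x right, y down, z forward; pixel columns grow to the right and rows downward; lengths in m; the calibration is good to about 2 mm. A picture is of the moment at which its call begins: read the wrist's pose just before it. camera_params takes no time and is no camera call; for the wrist camera it gives the pose at the moment of the call.
- ctrl.close_job(): hands the job in; it is judged then, once.
The state is a dict: "time": time; "joint_positions": joint angles; "qd": joint speeds; "joint_torque": joint torques, N m; "position": TCP position; "tool_rot": TCP orientation; "ft_force": force on the tool from outside, world axes, zero at the start; "torque": the same for the moment, N m; "grip_width": opening from 0.0 (shut) to 1.0 (fully open); "grip_force": force on a finger pad.
Only numpy, scipy, OpenCV 4.12 (cv2) and the standard library are available. Lean on these libraries where they do the work, as an engineer would, in place of code of your own. Each camera call takes 0.05 s, during which the arm holds its last target. There are 200 camera calls.

## Working session

There is one attempt and no reset: what is moved stays moved. The work goes in short steps, Python scripts to look and compute and a shell command to move; the robot and the scene stay as the last step left them, time stands still between calls to the robot, and variables do not carry over. Pictures are saved under pics/ and viewed, at most 10 in all, crops included, and the job is handed in when it is done.

```bash
mkdir -p pics; ls
python3 - <<'E'
from bench import ctrl
import cv2,numpy as np
s=ctrl.get_state();print(s['time'],s['position'],s['tool_rot'])
for n in("scene","side"):
    p,d=ctrl.get_image(n);cv2.imwrite(f"pics/{n}0.png",p[:,:,::-1]);np.savez(f"{n}0.npz",p=p,d=d,**ctrl.camera_params(n))
    print(n,ctrl.camera_params(n),(d>0).mean())
E
```

```text
pics
0.0 [ 0.17241558 -0.6261861   0.2354718 ] [-3.11144324e+00 -4.20788541e-01  6.27608166e-04]
scene {'mtx': array([[623.41773242,   0.        , 315.52167771],
       [  0.        , 623.41773242, 240.95129856],
       [  0.        ,   0.        ,   1.        ]]), 'T': array([[-0.0521112 ,  0.78918961, -0.61193479,  1.75077089],
       [ 0.99862578,  0.04459561, -0.02752776,  0.04499744],
       [ 0.00556498, -0.61252836, -0.79042902,  1.60695078],
       [ 0.        ,  0.        ,  0.        ,  1.        ]])} 0.9801985677083334
side {'mtx': array([[617.57034818,   0.        , 308.19217127],
       [  0.        , 617.57034818, 241.85883312],
       [  0.        ,   0.        ,   1.        ]]), 'T': array([[-0.92735026, -0.25421287,  0.27458571,  0.12604068],
       [-0.3741902 ,  0.62649609, -0.68372826,  1.1724936 ],
       [ 0.00178565, -0.73680286, -0.67610528,  1.23227755],
       [ 0.        ,  0.        ,  0.        ,  1.        ]])} 0.9958821614583333
```

View pics/scene0.png

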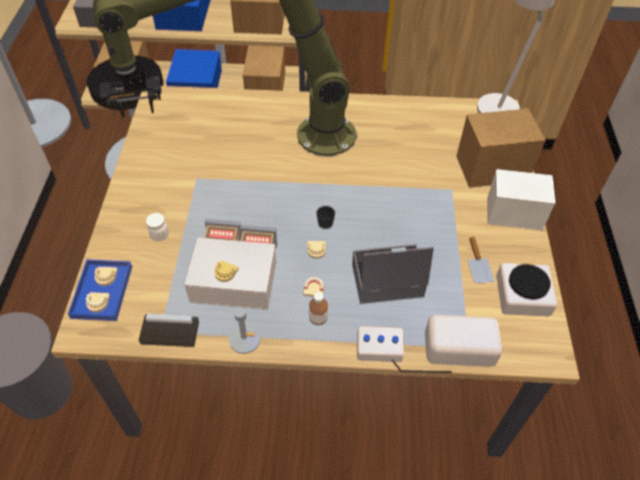

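View pics/side0.png

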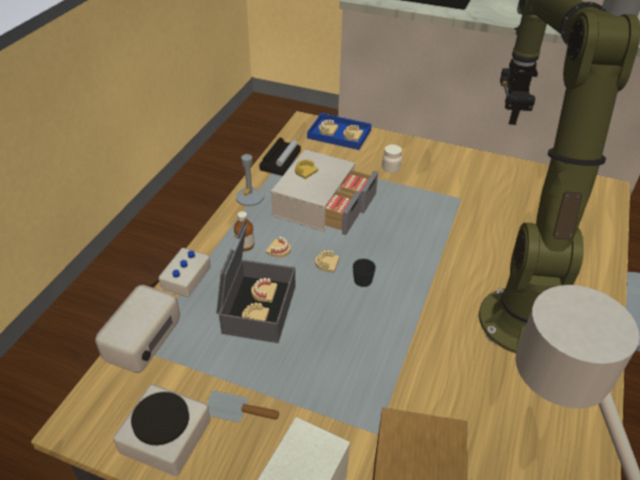

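Scene view: the cabinet top spans about (190–275, 240–305), with the open drawers behind it at (222,232) and (257,240). The case with its raised lid is at (355–430, 247–300), and the cup is at (326,216). The side view shows the drawer fronts at (350–375, 180–225) and the lid at (235,270). Next I'll measure from depth.

```bash
cat > h.py <<'E'
import numpy as np
def cloud(f):
    z=np.load(f);d=z['d'];v,u=np.indices(d.shape);K=z['mtx']
    P=np.stack([(u-K[0,2])/K[0,0]*d,(v-K[1,2])/K[1,1]*d,d],-1)@z['T'][:3,:3].T+z['T'][:3,3]
    P[d==0]=np.nan
    return P,z['p']
E
python3 - <<'E'
from h import *
import cv2
for n in("scene","side"):
    P,p=cloud(n+"0.npz"); X,Y,Z=np.moveaxis(P,-1,0)
    print(n,"table z",np.nanmedian(Z[(abs(X-.5)<.05)&(abs(Y)<.3)]))
    def rect(m,t):
        q=P[m][:,:2].astype(np.float32)*1000
        (c,s,a)=cv2.minAreaRect(q);print(t,len(q),np.round(c),np.round(s),round(a,1), "z",np.round(np.nanmean(Z[m])*1000))
    g=(X>.35)&(X<.95)
    m=g&(Y<-.05)&(Y>-.45)&(abs(Z-.1)<.006)&(p.min(-1)>150)
    m=cv2.morphologyEx(m.astype('uint8'),cv2.MORPH_OPEN,np.ones((3,3)))>0
    rect(m,"cab top")
    m=g&(Y<-.05)&(Y>-.45)&(Z>.08)&(Z<.098)&(p.max(-1)<150)
    q=P[m]*1000
    print("fronts",len(q)); print(np.round(q[np.argsort(q[:,1])][::max(1,len(q)//25)]))
    # lid
    m=g&(Y>.0)&(Y<.4)&(Z>.09)&(p.max(-1)<110)&(X>.6)
    q=P[m]; c=q.mean(0); u,s,vt=np.linalg.svd(q-c,full_matrices=False)
    print("lid",len(q),c*1000,vt[2],s, q.min(0),q.max(0), np.percentile(q[:,2],[1,99]))
    # loose
    m=(X>.3)&(X<1.)&(Z>.012)&(abs(Y)<.65)
    nn,l,st,ce=cv2.connectedComponentsWithStats(m.astype('uint8'))
    for i in range(1,nn):
        if st[i,4]>25: q=P[l==i]*1000; print("obj",st[i,:5],np.round(np.percentile(q,2,0)),np.round(np.percentile(q,98,0)))
E
```

```text
scene table z 0.0032204874095203007
cab top 2513 [ 683. -256.] [241. 182.] 86.7 z 100.0
fronts 304
[[ 764. -370.   85.]
 [ 525. -356.   81.]
 [ 525. -339.   97.]
 [ 523. -325.   81.]
 [ 532. -316.   92.]
 [ 521. -305.   89.]
 [ 529. -295.   85.]
 [ 530. -285.   87.]
 [ 770. -272.   88.]
 [ 530. -263.   93.]
 [ 530. -253.   94.]
 [ 537. -243.   88.]
 [ 540. -236.   93.]
 [ 540. -227.   93.]
 [ 771. -220.   83.]
 [ 544. -211.   95.]
 [ 886. -203.   82.]
 [ 544. -199.   85.]
 [ 882. -195.   81.]
 [ 889. -191.   83.]
 [ 548. -183.   86.]
 [ 545. -176.   93.]
 [ 542. -167.   90.]
 [ 774. -156.   83.]
 [ 553. -147.   94.]
 [ 542. -136.   87.]]
lid 2283 [712.95730283 227.73845251 159.34153544] [0.96936148 0.17833476 0.16892316] [2.74229704 1.89211447 0.14536088] [0.68241031 0.13011644 0.09030698] [0.74538925 0.3285222  0.23111044] [0.09157188 0.22535544]
obj [ 487  172   41   54 1668] [304. 558.  16.] [413. 648. 147.]
obj [316 205  20  23 321] [396. -11.  13.] [461.  45.  59.]
obj [146 213  23  27 460] [ 483. -550.   16.] [ 539. -494.   83.]
obj [ 185  219   92   90 6601] [ 522. -371.   19.
[... 1857 characters left out ...]
8.]
obj [382 144  20  27 438] [ 476. -549.   14.] [ 533. -492.   81.]
obj [236 154  28  50 490] [ 847. -226.   12.] [ 910. -162.  159.]
obj [ 217  211   79  130 5894] [562.  14.  13.] [791. 327. 225.]
obj [267 236  24  19 280] [661. -35.  13.] [718.  22.  35.]
obj [ 156  248   55   48 1571] [838. 133.  14.] [924. 257.  64.]
obj [316 250  23  20 301] [516. -36.  12.] [571.  22.  34.]
obj [353 258  23  27 486] [399. -15.  14.] [456.  46.  59.]
obj [  96  285   85   87 4672] [811. 334.  22.] [924. 521. 105.]
obj [ 127  384   84   69 2756] [604. 560.  21.] [748. 649.  90.]
obj [242 404  37  15 286] [471. 490.  13.] [550. 514.  25.]
obj [ 273  417   68   59 2328] [302. 562. 136.] [403. 648. 145.]
```

```bash
python3 -m inch '[[30,32,0,0,0,-2],[60,64,0,0,0,-4],[90,96,0,0,0,-6],[120,128,0,0,0,-8],[150,160,0,0,0,-10],[180,192,0,0,0,-12],[210,224,0,0,0,-14],[240,256,0,0,0,-16],[270,288,0,0,0,-18],[290,320,0,0,0,-18.7],[290,320,-50,0,0,-18.7],[290,320,-100,0,0,-18.7],[290,320,-145,0,0,-18.7],[290,320,-165,0,0,-18.7],[290,320,-165,0,0,-18.7]]' 0 20
python3 - <<'E'
from bench import ctrl
import cv2,numpy as np
p,d=ctrl.get_image("side");cv2.imwrite("pics/side1.png",cv2.resize(p[120:260,230:450,::-1],None,fx=3,fy=3))
s=ctrl.get_state();print(s['ft_force'],s['tool_rot'])
E
```

```text
time: 1.98
position: [0.461, -0.3057, 0.0694]
tool_rot: [-3.138, 0.09, 0.006]
ft_force: [1.3, -0.4, 0.1]
grip_width: 0.004
grip_force: 0.0
[ 0.39391072 -0.14542055  0.7564914 ] [-3.13937281e+00  9.03132413e-02  2.08770963e-03]
```

View pics/side1.png

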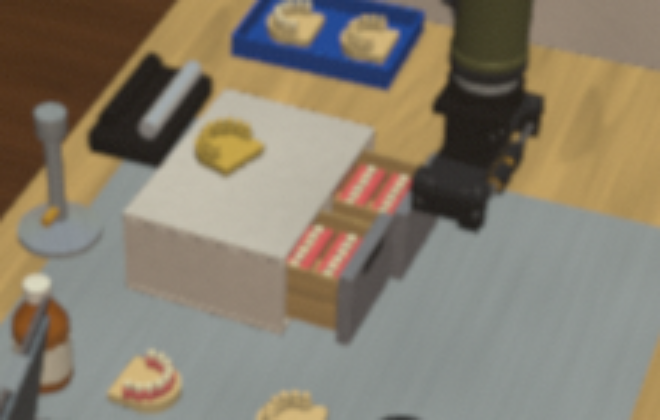

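The gripper is in front of the right drawer with its body above the panel edge, at about (450,190) in the crop, and nothing is touching. I'll push the right drawer now.

```bash
python3 -m inch '[[15,-1,0,0,0,0],[30,-2,0,0,0,0],[42,-2,0,0,0,0],[52,-3,0,0,0,0],[62,-4,0,0,0,0],[72,-4,0,0,0,0],[82,-5,0,0,0,0],[92,-5,0,0,0,0],[100,-6,0,0,0,0],[100,-6,0,0,0,0]]'; python3 -m inch '[[3,0,0,0,0,0],[6,0,0,0,0,0],[6,0,0,0,0,0]]'; python3 -m inch '[[3,0,0,0,0,0],[6,0,0,0,0,0],[6,0,0,0,0,0]]'
```

```text
time: 3.28
position: [0.5639, -0.3125, 0.0717]
tool_rot: [3.14, -0.089, 0.002]
ft_force: [-0.7, -0.6, 0.4]
grip_width: 0.004
grip_force: 0.0
time: 3.65
position: [0.5659, -0.313, 0.0717]
tool_rot: [-3.14, 0.092, 0.009]
ft_force: [-7.9, 1.1, 5.4]
grip_width: 0.009
grip_force: 4.0
time: 4.03
position: [0.5658, -0.313, 0.0716]
tool_rot: [-3.138, 0.094, 0.029]
ft_force: [-23.2, 4.6, 17.4]
grip_width: 0.008
grip_force: 11.9
```

```bash
python3 -m inch '[[-10,0,0,0,0,0],[-40,2,0,0,0,0],[-80,4,0,0,0,0],[-110,4,0,0,0,0],[-110,4,0,0,0,0]]'
python3 - <<'E'
from bench import ctrl
import cv2,numpy as np
p,d=ctrl.get_image("side");cv2.imwrite("pics/side2.png",cv2.resize(p[120:260,230:450,::-1],None,fx=3,fy=3))
E
```

```text
time: 4.65
position: [0.4627, -0.3097, 0.0718]
tool_rot: [3.139, -0.095, -0.001]
ft_force: [0.2, -0.2, 0.8]
grip_width: 0.001
grip_force: 0.0
```

View pics/side2.png

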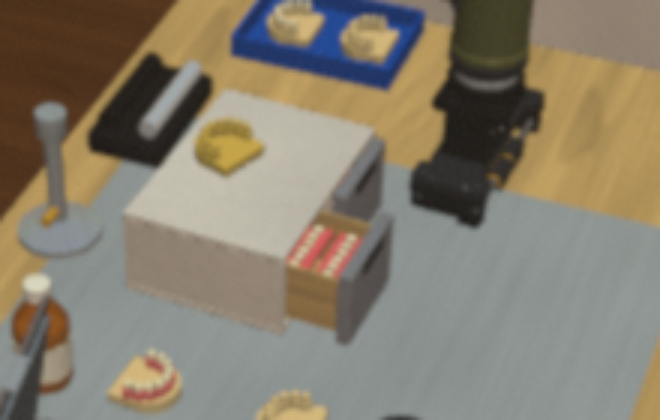

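Right drawer is shut: its panel at (360,180) in the crop rests against the cabinet. Now the left one.

```bash
python3 -m inch '[[0,40,0,0,0,0],[0,80,0,0,0,0],[0,116,0,0,0,0],[0,116,0,0,0,0],[20,115,0,0,0,0],[40,114,0,0,0,0],[52,113,0,0,0,0],[62,113,0,0,0,0],[72,112,0,0,0,0],[82,112,0,0,0,0],[92,111,0,0,0,0],[102,111,0,0,0,0],[108,110,0,0,0,0],[108,110,0,0,0,0]]'; python3 -m inch '[[3,0,0,0,0,0],[6,0,0,0,0,0],[6,0,0,0,0,0]]'
```

```text
time: 6.45
position: [0.5717, -0.1981, 0.0714]
tool_rot: [-3.139, 0.09, 0.005]
ft_force: [-5.0, 0.7, 2.0]
grip_width: 0.006
grip_force: 2.5
time: 6.82
position: [0.5717, -0.198, 0.0714]
tool_rot: [-3.139, 0.091, 0.025]
ft_force: [-22.3, 3.0, 15.3]
grip_width: 0.0
grip_force: 10.9
```

```bash
python3 -m inch '[[-15,1,0,0,0,0],[-60,3,10,0,0,0],[-100,3,50,0,0,0],[-110,3,100,0,0,0],[-110,3,150,0,0,0],[-110,3,200,0,0,0],[-110,3,260,0,0,0],[-80,46,260,0,0,2],[-50,89,260,0,0,4],[-20,131,260,0,0,6],[10,174,260,0,0,8],[40,217,260,0,0,10],[70,260,260,0,0,12],[100,302,260,0,0,13.7],[130,345,260,0,0,13.7],[160,388,260,0,0,13.7],[192,430,260,0,0,13.7],[192,430,260,0,0,13.7],[192,430,260,0,0,13.7]]'
python3 - <<'E'
from bench import ctrl
import cv2,numpy as np
for n in("side","scene"):
    p,d=ctrl.get_image(n);np.savez(n+"3.npz",p=p,d=d,**ctrl.camera_params(n))
    if n=="side":cv2.imwrite("pics/side3.png",p[:,:,::-1])
s=ctrl.get_state();print(s['position'],s['tool_rot'],s['joint_positions'])
E
```

```text
time: 9.2
position: [0.7708, 0.2318, 0.3312]
tool_rot: [-3.128, -0.286, -0.0]
ft_force: [0.5, 0.2, 0.0]
grip_width: 0.007
grip_force: 0.0
[0.77086293 0.22981275 0.33325803] [3.12848806 0.28194224 0.00374618] [-0.07777196  0.74187115 -0.61140179  0.71893509  0.40745223  1.76029146
 -1.86385929]
```

View pics/side3.png

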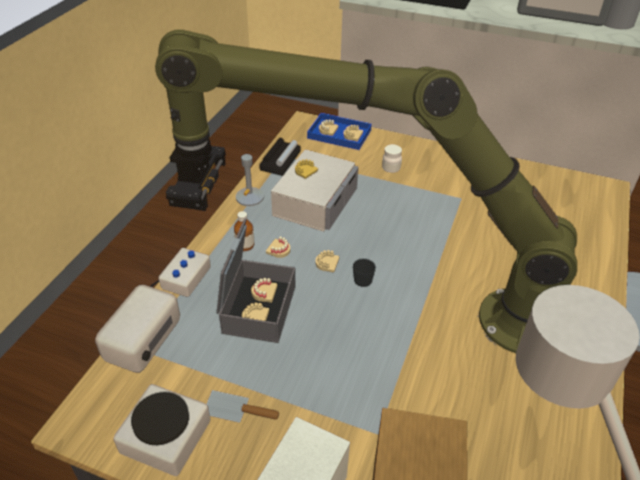

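The view confirms both drawers shut (325–355, 165–210) and the gripper poised beyond the lid, which is at (235,265). Next I descend behind it and begin pushing.

```bash
python3 -m inch '[[0,0,-40,0,0,0],[0,0,-80,0,0,0],[0,0,-115,0,0,0],[0,0,-122,0,0,0],[-20,-4,-122,0,0,0],[-40,-7,-122,0,0,0],[-49,-9,-122,0,0,0],[-58,-11,-122,0,0,0],[-66,-12,-124,0,0,0],[-75,-14,-126,0,0,0],[-75,-14,-126,0,0,0]]'
python3 - <<'E'
from bench import ctrl
import cv2,numpy as np
p,d=ctrl.get_image("side");cv2.imwrite("pics/side4.png",cv2.resize(p[150:370,130:350,::-1],None,fx=2.7,fy=2.7))
E
```

```text
time: 10.68
position: [0.6948, 0.2171, 0.2052]
tool_rot: [3.128, 0.285, -0.002]
ft_force: [0.5, -0.3, -0.0]
grip_width: 0.004
grip_force: 0.0
```

View pics/side4.png

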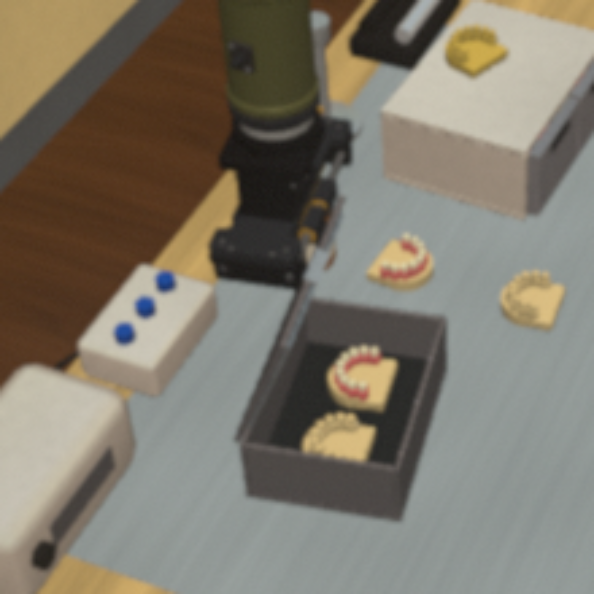

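```bash
python3 -m inch '[[-10,-2,-3,0,0,0],[-19,-3,-8,0,0,0],[-28,-5,-13,0,0,0],[-36,-7,-19,0,0,0],[-44,-8,-25,0,0,0],[-52,-10,-33,0,0,0],[-58,-11,-41,0,0,0],[-64,-12,-50,0,0,0],[-69,-13,-59,0,0,0],[-74,-14,-68,0,0,0],[-77,-14,-78,0,0,0],[-80,-15,-88,0,0,0],[-82,-15,-98,0,0,0],[-83,-15,-105,0,0,0],[-83,-15,-105,0,0,0]]'; python3 -m inch '[[0,0,-2,0,0,0],[0,0,-4,0,0,0],[0,0,-6,0,0,0],[0,0,-6,0,0,0]]'
```

```text
time: 12.6
position: [0.6121, 0.2022, 0.0997]
tool_rot: [3.128, 0.285, -0.002]
ft_force: [-0.1, 0.2, -0.1]
grip_width: -0.001
grip_force: 0.0
time: 13.1
position: [0.6127, 0.2026, 0.096]
tool_rot: [3.128, 0.285, 0.001]
ft_force: [-1.7, -1.3, 6.5]
grip_width: 0.005
grip_force: 3.3
```

```bash
python3 -m inch '[[0,0,-3,0,0,0],[0,0,-3,0,0,0],[0,0,10,0,0,0],[0,0,50,0,0,0],[0,0,100,0,0,0],[0,0,150,0,0,0],[0,0,200,0,0,0],[0,0,200,0,0,0],[0,0,200,0,0,0]]'
python3 - <<'E'
from bench import ctrl
import cv2,numpy as np
from h import cloud
for n in("side","scene"):
    p,d=ctrl.get_image(n);np.savez(n+"5.npz",p=p,d=d,**ctrl.camera_params(n))
    if n=="side":cv2.imwrite("pics/side5.png",p[:,:,::-1])
P,p=cloud("side5.npz");X,Y,Z=np.moveaxis(P,-1,0)
m=(p.max(-1)<130)&(X>.56)&(X<.74)&(Y>.12)&(Y<.33)&(Z>.06)&(Z<.13)
q=P[m];A=np.c_[q,np.ones(len(q))][:,[0,1,3]];c=np.linalg.lstsq(A,q[:,2],rcond=None)[0];print(len(q),c,np.median(q[:,2]))
for n in("scene","side"):
  for k in"05":
    P,p=cloud(n+k+".npz");X,Y,Z=np.moveaxis(P,-1,0)
    for t,b in dict(cup=(.38,.48,-.04,.07),mid=(.5,.59,-.06,.04),dent=(.64,.725,-.06,.04),jar=(.45,.56,-.58,-.47),spat=(.45,.57,.47,.53),bot=(.73,.83,-.06,.06)).items():
        m=(X>b[0])&(X<b[1])&(Y>b[2])&(Y<b[3])&(Z>.012)&(Z<.14);print(n,k,t,np.round(np.median(P[m],0)*1000) if m.any() else None)
E
```

```text
time: 14.22
position: [0.6125, 0.2022, 0.294]
tool_rot: [3.128, 0.285, -0.001]
ft_force: [0.6, -0.3, -0.8]
grip_width: 0.003
grip_force: 0.0
3723 [ 0.00832146 -0.02193833  0.08083428] 0.08198072265801315
scene 0 cup [418.  17.  39.]
scene 0 mid [554.  -8.  19.]
scene 0 dent [694. -10.  20.]
scene 0 jar [ 521. -520.   61.]
scene 0 spat [517. 501.  18.]
scene 0 bot [809.  11.  77.]
scene 5 cup [419.  17.  40.]
scene 5 mid [553.  -7.  19.]
scene 5 dent [692.  -9.  19.]
scene 5 jar [ 522. -519.   62.]
scene 5 spat [517. 501.  18.]
scene 5 bot [809.  12.  77.]
side 0 cup [429.  12.  39.]
side 0 mid [543.  -6.  18.]
side 0 dent [688.  -3.  20.]
side 0 jar [ 502. -508.   53.]
side 0 spat [509. 503.  18.]
side 0 bot [777.  21.  76.]
side 5 cup [429.   9.  40.]
side 5 mid [542.  -6.  19.]
side 5 dent [688.  -5.  19.]
side 5 jar [ 502. -509.   54.]
side 5 spat [510. 503.  18.]
side 5 bot [786.  30.  58.]
```

View pics/side5.png

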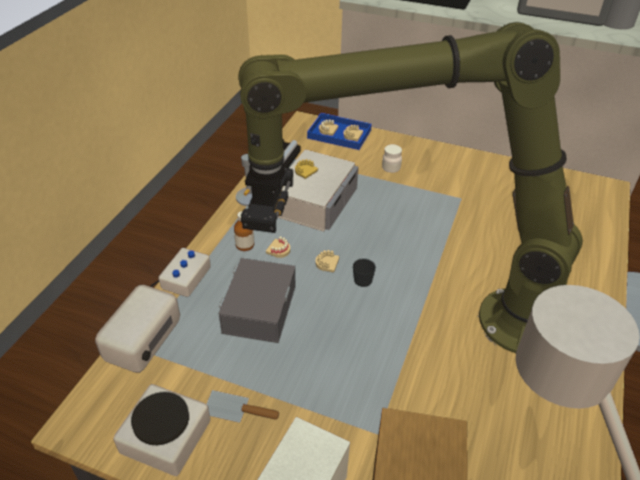

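The lid is level at (258,297) and both drawers are shut at (345,185). Nothing loose has moved and the arm is clear, so I'm handing in.

```bash
python3 -c "
from bench import ctrl
print(ctrl.close_job())"
```

```text
the job is handed in; nothing more can be done
None
```

I pushed both drawers home and the lid down until each met its stop, saw no loose thing shifted in the last images, and handed the job in at about 14 s; the judge returned no verdict.

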